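# Free the stuck carriage of a laser axis and run it home

## Robot

A 7-joint arm with a two-finger parallel gripper is mounted at the origin on the work surface. World frame = base frame: x ahead of the robot, y to its left, z up, the work surface at z = 0. Lengths are in m, angles in degrees, forces in N, time in s.
With the tool pointing down it reaches from about 0.425 to 0.875 m from the base axis. Payload 4.7 kg.
Tool frame: the origin (TCP) lies at the very end of the fingers, on their centre line; the grasp point (between the pads) lies 19 mm behind it; z points along the fingers, y is the direction in which the jaws open and shut (so a half turn about z gives the same grasp; the last joint's range is limited). The gripper opens to 87 mm and grips with 3 to 60 N. Pads are 19 mm wide; open, the fingers measure 117 mm over their backs; the gripper's body (75 mm by 190 mm) begins 51 mm behind the grasp point.
Start: joints at [-67.718, 18.392, -4.016, 83.108, 1.295, 78.541, -3.26], TCP at [0.238, 0.605, 0.223] pointing down, gripper open.
Joint ranges: [-163.93, 163.93], [-17.29, 119.83], [-79.2, 71.16], [3.27, 140.29], [-89.18, 269.18], [5.43, 117.66], [-154.24, 154.24]. Speed limits (degrees/s): [147.25, 147.25, 180, 180, 180, 180, 180].

## Interface

Orientations are given as [roll, pitch, yaw] about the fixed x, y, z axes, in that order (R = Rz(yaw) Ry(pitch) Rx(roll)).
In Python, from cell import env gives the robot as it stands.
- The arm moves only by the tool servo_tool, never from a script. Its argument "increments" is a list that holds one entry, the list of rows, each a list of 7 numbers: the shift along the tool's x, y, z in m, then the turn, a rotation vector about the tool's x, y, z in degrees, then the opening, from -1 (shut) to 1 (fully open). In form: [[[dx, dy, dz, rx, ry, rz, fingers], ...]]. A call has 1 to 20 rows; each row is the pose to reach, as a shift and turn from the pose commanded when the call began, along the tool's axes at that moment; what a row does not reach only later rows make up. A row lasts 1/10 s, in which the tool goes at most 50 mm and 8.59 degrees, less where a joint would pass 70% of its speed; a pose out of reach is approached as far as the arm can. A call with a gripper value outside its range is refused whole. The fingers move at their own pace and stop on an object; "squeeze" is the grip in N (left out, the last holds). Time passes only in rows, so rows that repeat a pose let the fingers close. It gives the time, the measured TCP pose, the force and the opening at its end, in the units of the state.
- env.get_obs(): the state, without advancing time (a new reading comes with each control period).
- env.read_camera(name): name is "side" or "top"; returns a dict with "frame" (480x640x3 uint8, blue, green, red), "intrinsics" (3x3 intrinsics, pixels), "D" ([k1, k2, p1, p2, k3] as OpenCV has them; the pictures are not rectified), "rvec" (rotation vector, rad) and "tvec" (3), from world to camera coordinates, as OpenCV has them. Camera axes: x right, y down, z forward; pixel columns grow to the right and rows downward; lengths in m; the calibration is good to about 2 mm. A picture is of the moment at which its call begins. There is no depth.
- env.sign_off(): hands the job in, once; it reports no verdict.
The state is a dict: "time_s": time; "qpos": joint angles; "joint_velocities": joint speeds; "effort": joint torques, N m; "tool_pos": TCP position; "tool_rot": TCP orientation; "force": force on the tool from outside, world axes, zero at the start; "wrist_torque": the same for the moment, N m; "grip_width": finger opening in m.
Only numpy, scipy, OpenCV 4.12 (cv2) and the standard library are available. Lean on these libraries where they do the work, as an engineer would, in place of code of your own. Each camera call takes 0.05 s, during which the arm holds its last target.

## Task

This spare axis of the laser cutter has been in store: take the plastic transport clip off its rail and put it in the steel parts tray. Then push the carriage, which dried grease has stuck fast, along the rail until it breaks free, and run it on gently until its striker pin has pressed in the sprung end stop hidden inside the white hood; leave it resting there. Do not ram the stop, and leave the other things on the bench alone.

Things in the scene. Friction and masses are not known exactly. Their poses are not given: they have to be found in the camera images.
- axis: Linear axis, fixed to the bench: aluminium rail, 40 x 40 mm section, 470 mm long, along this body's own y; top face 52 mm above the bench; two steel feet 100 mm across. Origin: on the bench under the rail's middle, z up. At the -y end a white hood, y = -250 to -130 mm, 84 mm wide, 100 mm high, motor on its +x side out to x = 82 mm. Idler end at y = 235 to 280 mm, 65 mm high.
- hood_mouth (a point): Centre of the 16 x 16 mm hole in the hood's +y face, 75 mm above the bench, where the striker pin goes in. The end stop inside is out of sight: a switch plunger which the pin meets 17 to 43 mm past this point towards the axis's -y, a different place each time. It springs in by up to 4 mm (0.2 N to start, 1.8 N fully in), then is solid; its light bracket bends above 12 N.
- carriage: Carriage on the rail: dark steel plate 84 mm across x 70 mm along the rail x 6 mm, top face 64 mm above the bench. Origin: at bench level under the plate's centre; axes as the axis's. It slides towards the hood (-y), 120 to 182 mm to get home. Dried grease holds it for the first 5 to 55 mm: it takes 8 to 14 N to move there, then about 2.5 N once free. It stays where it is left.
- carriage_bracket (a point): Centre of the upright aluminium bracket across the middle of the carriage's plate: 50 mm across the rail, 8 mm thick along it, from 64 to 114 mm above the bench. Its +y face is flat and free: push there, towards -y. On its -y side are two low gussets and the pin's guide block, up to 86 mm above the bench.
- striker: Striker pin: steel rod, 8 mm dia, fixed to the carriage's -y side, along the rail, 75 mm above the bench. Origin: its free end, 95 mm from the carriage's origin towards -y. It is home when it presses the hidden stop's plunger in. It stays so when let go, as the free carriage's drag is more than the plunger's spring.
- clip: Loose transport clip, grey plastic, 50 g: a saddle over the rail between hood and carriage, in the carriage's way. Origin: midway between the feet of its two legs. Saddle 52 mm across the rail, 36 mm along it, 26 mm high (legs 20 mm down the rail's sides, 1 mm play), with an upright tab on it; 60 mm high overall.
- clip_tab (a point): Centre of the clip's tab: 16 mm across the rail, 30 mm along it, 34 mm high; 43 mm above the feet of the legs, 17 mm above the saddle's top.
- tray: Empty steel parts tray, fixed to the bench, open at the top: outside 110 mm (x) x 130 mm (y) x 28 mm high, walls and floor 4 mm. Origin: centre of its underside.
- grease_tub: White grease tub, 62 mm dia, 50 mm high, standing behind the rail. Not to be moved.
- screwdriver: Screwdriver, 190 mm, lying behind the rail. Not to be moved.
- wheel_a: Spare guide wheel, 24 mm dia, 10.5 mm high, lying beside the tray. Not to be moved.
- wheel_b: Second spare guide wheel, the same. Not to be moved.
- spirit_bottle: Cleaning-spirit bottle, 60 mm dia, 150 mm high. Not to be moved.
- spool: Filament spool lying flat, 190 mm dia, 61 mm high. Not to be moved.
- square: Wood-and-steel try square lying flat, about 190 x 150 mm, 12 mm high. Not to be moved.
Mind the look-alikes: they are no part of the job. Leave any turquoise look-alike of the clip alone. Leave any brown look-alike of the tray alone.

How it is judged:
By the outcome, as a careful person would: the job done as asked, in the order asked, and still so for the second after the job is handed in, with the robot touching nothing.
It also fails if it takes over 72 s, if anything falls off the work surface, if the arm or the gripper's body presses on something with over 40 N, if the wrist force passes 120 N, or if a joint passes its speed limit or range.

## Working session

There is one attempt and no reset: what is moved stays moved. The work goes in short steps, Python scripts to look and compute and a tool call to move; the robot and the scene stay as the last step left them, time stands still between calls to the robot, and variables do not carry over. Pictures are saved under pics/ and viewed, and the job is handed in when it is done.

Besides the shell and the picture viewer there is one more tool, called after "Call:" as name(argument=value, ...) on one line, values as JSON. servo_tool: Moves the arm, as the interface text tells. Its arguments: {"type":"object","properties":{"increments":{"type":"array","items":{"type":"array","items":{"type":"array","items":{"type":"number"}}}},"squeeze":{"type":"number"}},"required":["increments"]}

```bash
mkdir -p pics; ls; cat > h.py <<'E'
import numpy as np, cv2
from cell import env
def cam(n):
    c=env.read_camera(n); return c
def proj(c,P):
    return cv2.projectPoints(np.array(P,float).reshape(-1,3),np.array(c['rvec'],float),np.array(c['tvec'],float),np.array(c['intrinsics']),np.array(c['D'],float))[0].reshape(-1,2)
def back(c,uv,z):
    R=cv2.Rodrigues(np.array(c['rvec'],float))[0];t=np.array(c['tvec'],float).ravel()
    n=cv2.undistortPoints(np.array(uv,float).reshape(-1,1,2),np.array(c['intrinsics']),np.array(c['D'],float)).reshape(-1,2)
    d=np.c_[n,np.ones(len(n))]@R; o=-R.T@t
    zz=np.broadcast_to(z,(len(n),))
    return o+d*((zz-o[2])/d[:,2])[:,None]
E
python3 - <<'E'
from h import *
for n in('top','side'):
    c=cam(n); cv2.imwrite(f'pics/{n}0.png',c['frame']); R=cv2.Rodrigues(np.array(c['rvec'],float))[0]; print(n,-R.T@np.array(c['tvec'],float).ravel())
print(env.get_obs())
E
```

```text
pics
top [0.38690351 0.01598802 1.15905828]
side [ 0.02664314 -0.61597143  1.06548195]
{'time_s': 0.1, 'qpos': array([-67.71683205,  18.43617276,  -4.01737191,  83.16744773,
         1.2944833 ,  78.54012314,  -3.26085058]), 'joint_velocities': array([-0.06794113, -0.07771941,  0.04324661, -0.15152239,  0.06848186,
       -0.01982208, -0.05563233]), 'effort': array([-3.98060729e-04, -4.92570484e+01, -4.05776063e-01, -3.13405466e+01,
       -6.42198371e-02,  3.93670925e-02,  6.67694781e-05]), 'tool_pos': array([0.23781032, 0.60441026, 0.22155977]), 'tool_rot': array([-1.79901466e+02,  4.29033829e-03,  1.58527213e+02]), 'force': array([0.30888728, 0.70499411, 0.57738886]), 'wrist_torque': array([ 0.02426873,  0.02432305, -0.03441721]), 'grip_width': 0.0871440984192495}
```

View pics/top0.png

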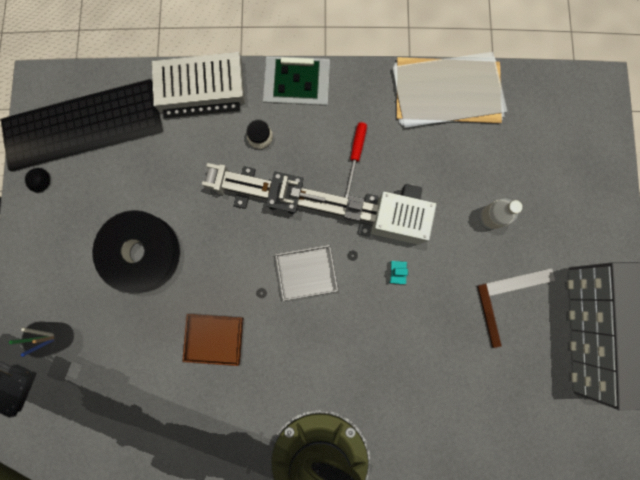

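View pics/side0.png

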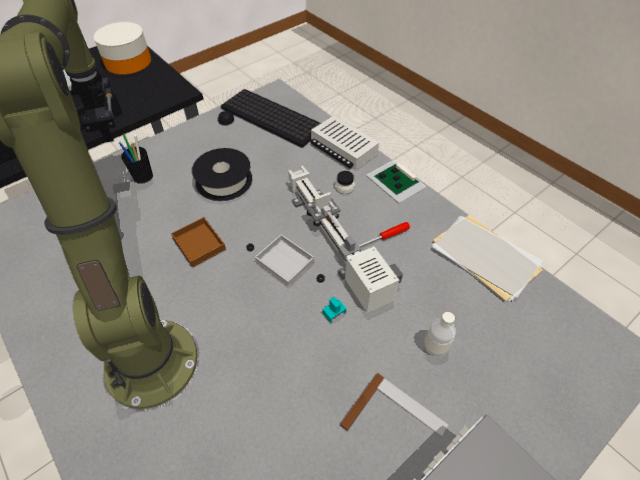

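Top view: the rail runs from the idler (213,177) to the white hood (405,217), with the carriage at (285,193). There are two clip-like things: a grey one on the rail at about (356,207), and a turquoise one at (399,272), which is the look-alike. There are two trays: the steel one at (306,273), and the brown one at (213,339), which is also a look-alike. I'll enlarge to confirm.

```bash
python3 - <<'E'
import cv2
a=cv2.imread('pics/top0.png')[145:310,190:450]; cv2.imwrite('pics/top0c.png',cv2.resize(a,None,fx=3,fy=3,interpolation=cv2.INTER_CUBIC))
a=cv2.imread('pics/side0.png')[155:325,240:420]; cv2.imwrite('pics/side0c.png',cv2.resize(a,None,fx=3.5,fy=3.5,interpolation=cv2.INTER_CUBIC)[:600])
E
```

```text
(no output)
```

View pics/top0c.png

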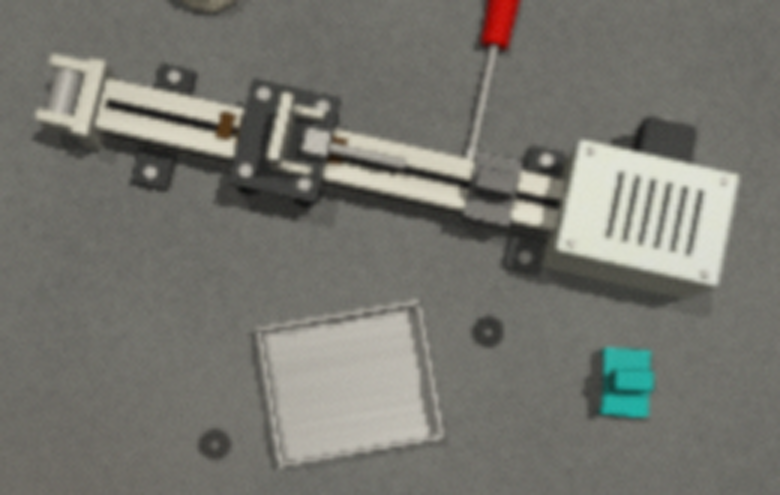

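View pics/side0c.png

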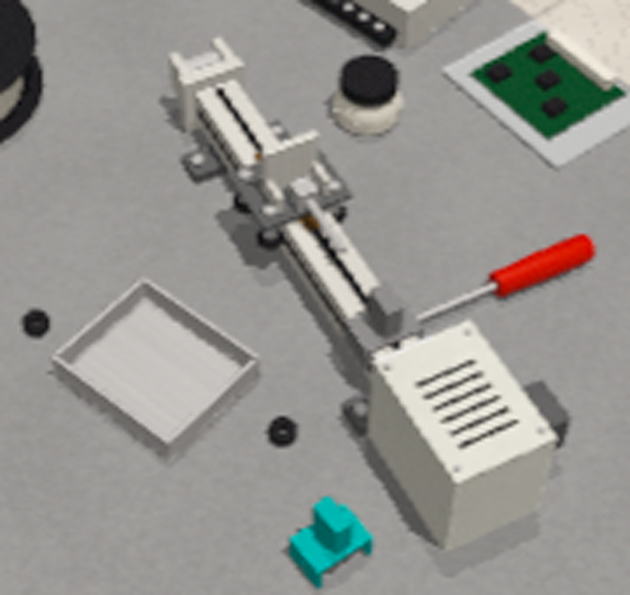

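```bash
cat > fit.py <<'E'
from h import *
from scipy.optimize import least_squares
T,S=cam('top'),cam('side')
def tr(p,L):
    L=np.array(L,float); c,s=np.cos(p[2]),np.sin(p[2]); return np.c_[p[0]+c*L[:,0]-s*L[:,1],p[1]+s*L[:,0]+c*L[:,1],L[:,2]]
def fit(L,t,s,p0):
    f=lambda p:np.r_[(proj(T,tr(p,L))-t).ravel() if t is not None else [], (proj(S,tr(p,L))-s).ravel() if s is not None else []]
    r=least_squares(f,p0); return r.x,r.fun.reshape(-1,2)
ct=lambda a:np.array(a,float)/3+[190,145]
cs=lambda a:np.array(a,float)/3.5+[240,155]
E
python3 - <<'E'
from fit import *
np.set_printoptions(suppress=True,precision=4)
L=np.array([[42,-130,100],[42,-250,100],[-42,-250,100],[-42,-130,100]])/1e3
t=ct([(583,142),(740,176),(718,283),(556,250)]); s=cs([(467,322),(552,430),(445,478),(372,362)])
print(back(T,t,.1),back(S,s,.1))
for a,b in((t,None),(None,s),(t,s)):
    p,r=fit(L,a,b,[.6,0,-.2]); print(p,np.degrees(p[2]),r.round(1).tolist())
ax=p
# tray
L2=np.array([[55,65,28],[55,-65,28],[-55,-65,28],[-55,65,28]])/1e3
t2=ct([(255,328),(418,302),(443,438),(278,467)]); s2=cs([(142,280),(260,358),(168,452),(53,358)])
print('tray',back(T,t2,.028).tolist()); print(back(S,s2,.028).tolist())
for a,b in((t2,None),(None,s2),(t2,s2)):
    p,r=fit(L2,a,b,[.45,.05,.1]); print(p,np.degrees(p[2]),r.round(1).tolist())
np.save('ax.npy',ax);np.save('tray.npy',p)
E
```

```text
[[ 0.6096 -0.1422  0.1   ]
 [ 0.5847 -0.2582  0.1   ]
 [ 0.5051 -0.2399  0.1   ]
 [ 0.529  -0.1212  0.1   ]] [[ 0.6075 -0.1399  0.1   ]
 [ 0.5862 -0.2496  0.1   ]
 [ 0.4991 -0.2299  0.1   ]
 [ 0.5269 -0.1217  0.1   ]]
[ 0.5979 -0.0048 -0.2164] -12.397638163612637 [[-0.6, -0.6], [-0.1, -0.2], [0.1, 0.9], [0.7, -0.0]]
[ 0.5991 -0.     -0.2336] -13.386129584040917 [[-0.3, -1.3], [-0.2, 1.7], [1.4, 0.7], [-0.9, -1.4]]
[ 0.5982 -0.0028 -0.2235] -12.807542112646843 [[-1.5, -0.3], [-1.0, 0.5], [-1.1, 1.5], [-0.4, 0.3], [0.5, -0.8], [1.1, 2.1], [2.9, 1.4], [0.0, -0.6]]
tray [[0.47648276997941497, 0.10392243098313522, 0.028000000000000025], [0.4973350330021935, -0.022676978828325527, 0.028000000000000025], [0.3921686619682593, -0.042001152277734814, 0.028000000000000025], [0.3693522467216449, 0.0848883508382686, 0.028000000000000025]]
[[0.4727469596835798, 0.10132827856189286, 0.028000000000000025], [0.49760700463968643, -0.02436199894604152, 0.028000000000000025], [0.3863751499176312, -0.048291371308232245, 0.028000000000000025], [0.36917786419604065, 0.0823889632715038, 0.028000000000000025]]
[0.4339 0.031  0.174 ] 9.971863661805099 [[-0.3, -0.1], [0.3, -0.8], [0.2, 0.5], [-0.3, 0.4]]
[0.4314 0.0277 0.1759] 10.080907301352175 [[0.4, -0.3], [0.3, 0.6], [0.1, -1.0], [-0.9, 0.7]]
[0.4331 0.03   0.1746] 10.005824174992233 [[0.1, 0.2], [0.8, -0.5], [0.7, 0.8], [0.2, 0.7], [0.4, -1.0], [0.3, -0.2], [0.1, -1.9], [-0.9, -0.2]]
```

```bash
cat > ov.py <<'E'
from fit import *
def box(x0,x1,y0,y1,z0,z1):
    P=np.array([[x,y,z] for z in(z0,z1) for x,y in((x0,y0),(x1,y0),(x1,y1),(x0,y1))])/1e3
    return P,[(0,1),(1,2),(2,3),(3,0),(4,5),(5,6),(6,7),(7,4),(0,4),(1,5),(2,6),(3,7)]
def draw(items,n,crop,f,out):
    c=T if n=='top' else S
    x0,y0,x1,y1=crop
    im=cv2.resize(c['frame'][y0:y1,x0:x1],None,fx=f,fy=f,interpolation=cv2.INTER_CUBIC)
    for p,(P,E),col in items:
        uv=(proj(c,tr(p,P))-[x0,y0]+.5)*f-.5
        for a,b in E: cv2.line(im,tuple(int(v) for v in uv[a].round()),tuple(int(v) for v in uv[b].round()),col,1,cv2.LINE_AA)
    cv2.imwrite(out,im)
E
python3 - <<'E'
from ov import *
ct_=ct
L=np.array([[42,35,64],[42,-35,64],[-42,-35,64],[-42,35,64]])/1e3
r,_r=fit(L,ct([(257,80),(340,97),(322,203),(236,185)]),None,[.6,.1,-.2]);print('car',r,np.degrees(r[2]),_r.round(1).tolist())
a=np.array([.5979,-.0048,-.2164]); 
car=a.copy(); c,s=np.cos(a[2]),np.sin(a[2])
d=r[:2]-a[:2]; print('along',-s*d[0]+c*d[1],'across',c*d[0]+s*d[1])
k=(-s*d[0]+c*d[1])*1e3
# tab top guess: back-project
b=back(T,ct([(490,205)]),.058)[0]; d=b[:2]-a[:2]; kc=(-s*d[0]+c*d[1])*1e3; print('clip',kc,c*d[0]+s*d[1])
it=[(a,box(-20,20,-130,235,12,52),(0,255,0)),(a,box(-42,42,-250,-130,0,100),(255,0,0)),(a,box(-42,42,k-35,k+35,58,64),(0,0,255)),(a,box(-25,25,k-4,k+4,64,114),(0,255,255)),
(a,box(-26,26,kc-18,kc+18,32,58),(255,0,255)),(a,box(-8,8,kc-15,kc+15,58,92),(255,0,255))]
draw(it,'top',(195,150,445,260),3.2,'pics/ovt.png')
draw(it,'side',(270,160,410,315),3.8,'pics/ovs.png')
E
```

```text
car [ 0.61693213  0.07726611 -0.18284868] -10.476457935477782 [[-0.8, -0.0], [1.4, -0.2], [0.4, -0.1], [-1.0, 0.3]]
along 0.08423854146354007 across 0.0009674201306797969
clip -76.33805673913683 -0.012781903410387674
```

View pics/ovt.png

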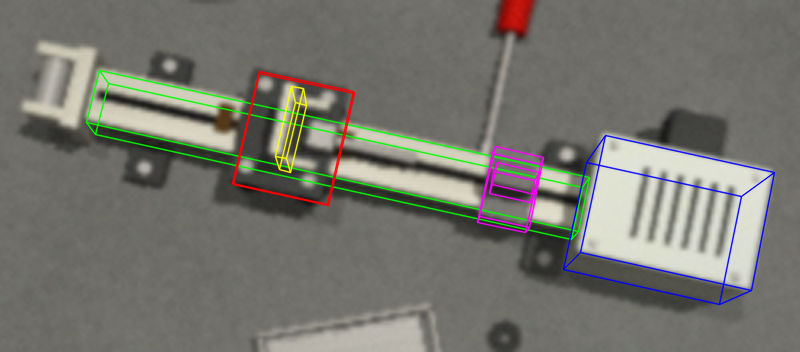

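View pics/ovs.png

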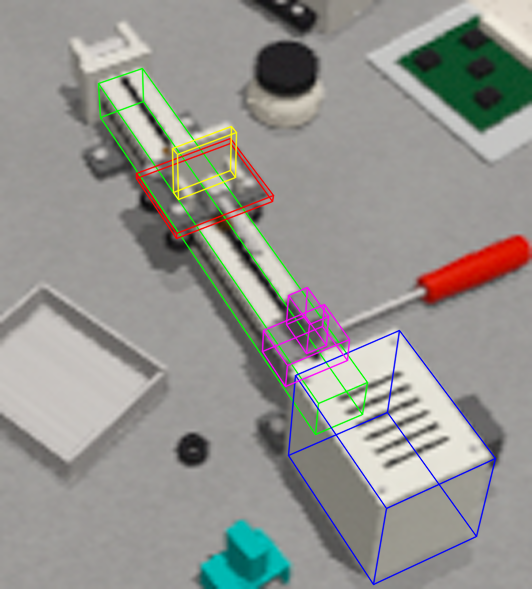

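```bash
python3 - <<'E'
from ov import *
a=np.array([.5979,-.0042,-.2175])
for kc in(-76,):
  k=84
  it=[(a,box(-20,20,-130,235,12,52),(0,255,0)),(a,box(-42,42,-250,-130,0,100),(255,0,0)),(a,box(-26,26,kc-18,kc+18,32,58),(255,0,255)),(a,box(-8,8,kc-15,kc+15,58,92),(0,0,255)),(a,box(-25,25,k-4,k+4,64,114),(0,255,255))]
  A=[]
  for i in([],it):
    draw(i,'top',(335,185,385,235),8,'pics/a.png');A.append(cv2.imread('pics/a.png'))
  for i in([],it):
    draw(i,'side',(325,225,375,275),8,'pics/a.png');A.append(cv2.imread('pics/a.png'))
  for i in([],it):
    draw(i,'top',(262,170,312,220),8,'pics/a.png');A.append(cv2.imread('pics/a.png'))
  m=np.hstack([np.vstack(A[i:i+2]) for i in(0,2,4)]); cv2.imwrite('pics/ovz.png',cv2.resize(m,(800,533)))
E
```

```text
(no output)
```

View pics/ovz.png

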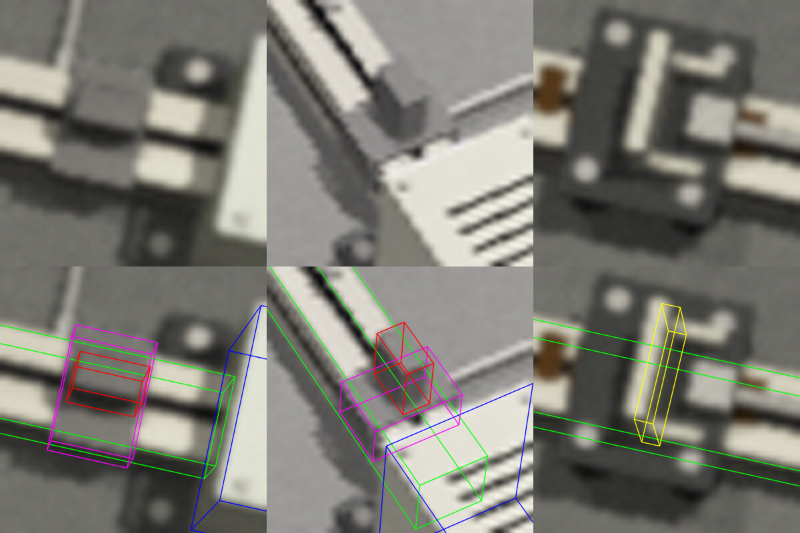

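```bash
python3 - <<'E'
from ov import *
a=np.array([.5979,-.0042,-.2175])
k=88
it=[(a,box(-20,20,-130,235,52,52),(0,255,0)),(a,box(-42,42,-250,-130,100,100),(255,0,0)),(a,box(-42,42,k-35,k+35,64,64),(0,0,255)),(a,box(-25,25,k-4,k+4,114,114),(0,255,255))]
draw(it,'top',(200,155,320,230),6.6,'pics/b1.png')
draw(it,'top',(320,170,440,250),6.6,'pics/b2.png')
E
```

```text
(no output)
```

View pics/b1.png

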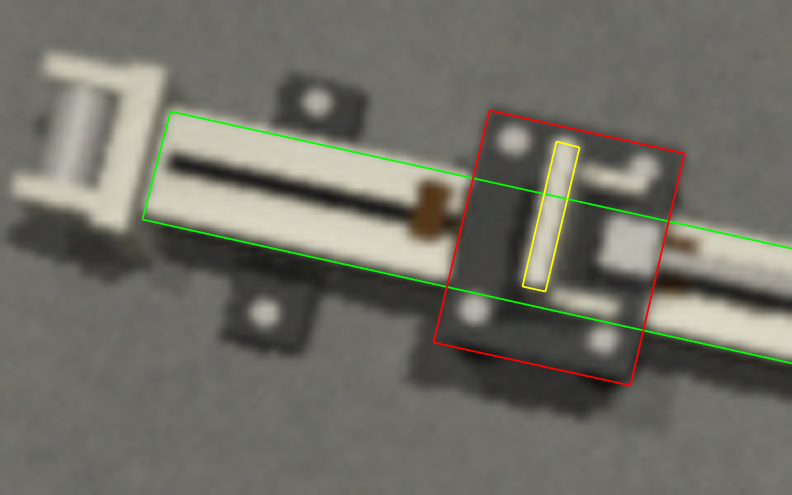

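View pics/b2.png

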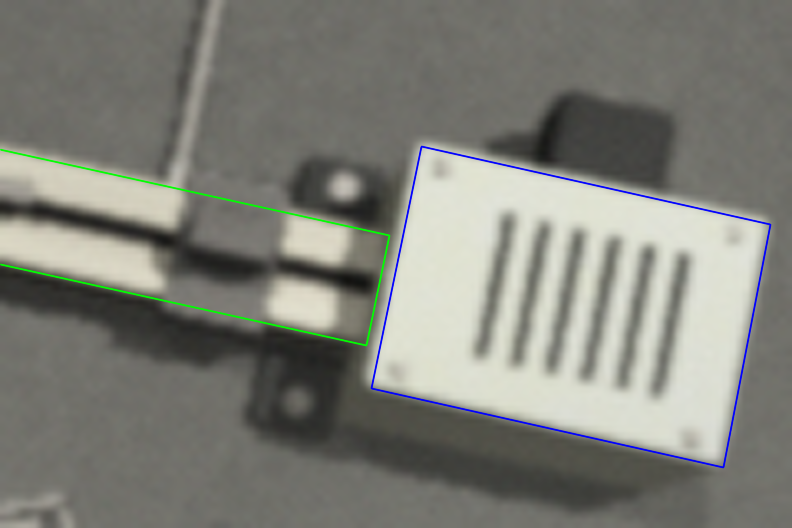

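```bash
python3 - <<'E'
from ov import *
a=np.array([.5979,-.0042,-.2175])
kc=-75
it=[(a,box(-26,26,kc-18,kc+18,58,58),(255,0,255)),(a,box(-8,8,kc-15,kc+15,92,92),(0,0,255)),(a,box(-8,8,kc-15,kc+15,58,58),(0,160,160))]
draw(it,'top',(330,185,390,235),12,'pics/c1.png')
draw(it,'side',(330,225,380,275),11,'pics/c2.png')
o=env.get_obs(); print(o['tool_pos'],o['tool_rot'])
p=tr(a,[[0,-.075,.075],[0,.092,.09],[0,-.130,.075]]);print(p)
E
```

```text
[0.23796471 0.60487973 0.22262284] [1.79994563e+02 3.00187927e-03 1.58529074e+02]
[[ 0.58171581 -0.077433    0.075     ]
 [ 0.61775261  0.08563248  0.09      ]
 [ 0.5698474  -0.1311372   0.075     ]]
```

View pics/c1.png

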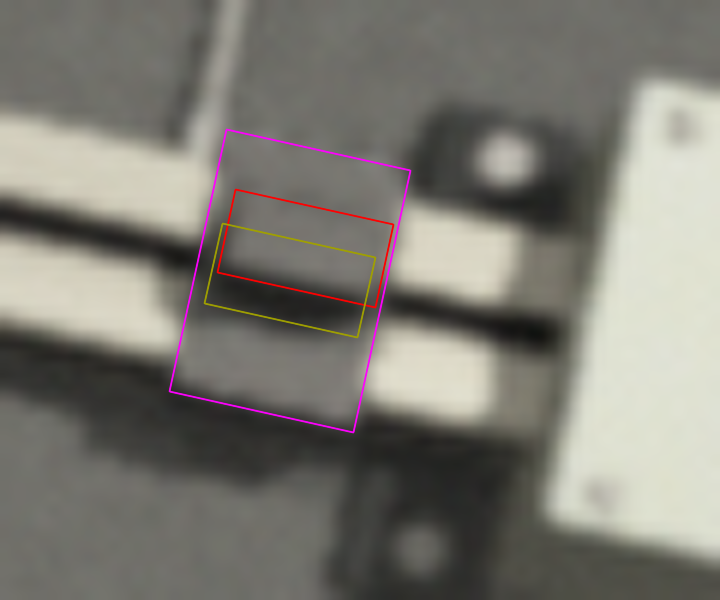

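View pics/c2.png

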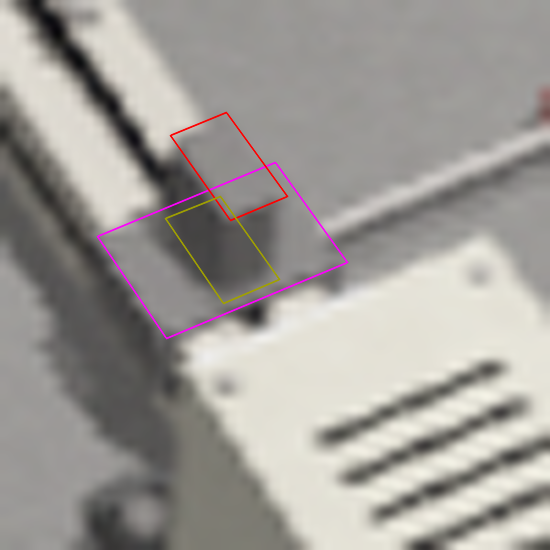

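```bash
cat > mv.py <<'E'
from h import *
from scipy.spatial.transform import Rotation as Ro
np.set_printoptions(suppress=True,precision=4)
def inc(p0,r0,p1,r1):
    A=Ro.from_euler('xyz',r0,degrees=True);B=Ro.from_euler('xyz',r1,degrees=True)
    return np.r_[A.inv().apply(np.array(p1)-p0),(A.inv()*B).as_rotvec(degrees=True)]
E
python3 - <<'E'
from mv import *
print(inc([.238,.605,.223],[180,0,158.53],[.5817,-.0774,.17],[180,0,77.54]))
E
```

```text
[-0.5696 -0.5092  0.053  -0.     -0.     80.99  ]
```

Call:
servo_tool(increments=[[[-0.015,-0.013,0.001,0,0,2,1],[-0.045,-0.04,0.004,0,0,6.5,1],[-0.08,-0.072,0.007,0,0,11.5,1],[-0.117,-0.105,0.011,0,0,16.6,1],[-0.154,-0.138,0.014,0,0,21.9,1],[-0.191,-0.171,0.018,0,0,27.2,1],[-0.228,-0.204,0.021,0,0,32.4,1],[-0.265,-0.237,0.025,0,0,37.7,1],[-0.302,-0.27,0.028,0,0,43,1],[-0.339,-0.303,0.032,0,0,48.2,1],[-0.376,-0.336,0.035,0,0,53.5,1],[-0.413,-0.369,0.039,0,0,58.7,1],[-0.45,-0.402,0.042,0,0,64,1],[-0.487,-0.435,0.046,0,0,69.3,1],[-0.52,-0.465,0.049,0,0,74,1],[-0.547,-0.489,0.051,0,0,77.8,1],[-0.5635,-0.5037,0.0525,0,0,80,1],[-0.5696,-0.5092,0.053,0,0,81,1],[-0.5696,-0.5092,0.053,0,0,81,1],[-0.5696,-0.5092,0.053,0,0,81,1]]])

```text
time_s: 2.6
tool_pos: [0.5814, -0.0757, 0.1695]
tool_rot: [-180.0, -0.1, 77.7]
force: [-0.3, -0.4, -0.4]
grip_width: 0.0871
```

```bash
python3 - <<'E'
from ov import *
a=np.array([.5979,-.0042,-.2175])
kc=-75
o=env.get_obs(); print(o['tool_pos'],o['tool_rot'],o['force'],o['qpos'],o['time_s'])
draw([(a,box(-8,8,kc-15,kc+15,92,92),(0,0,255))],'top',(300,155,420,255),6,'pics/d1.png')
draw([(a,box(-8,8,kc-15,kc+15,92,92),(0,0,255))],'side',(280,140,430,290),4,'pics/d2.png')
E
```

```text
[ 0.58145248 -0.07534867  0.16965312] [-1.79984452e+02 -7.06756392e-02  7.77097346e+01] [-0.54695289  0.21595304 -0.32196005] [-24.50837585  13.76943464  34.16329119  97.70216331  -8.20080015
  71.02854237  -0.72340217] 2.7
```

View pics/d2.png

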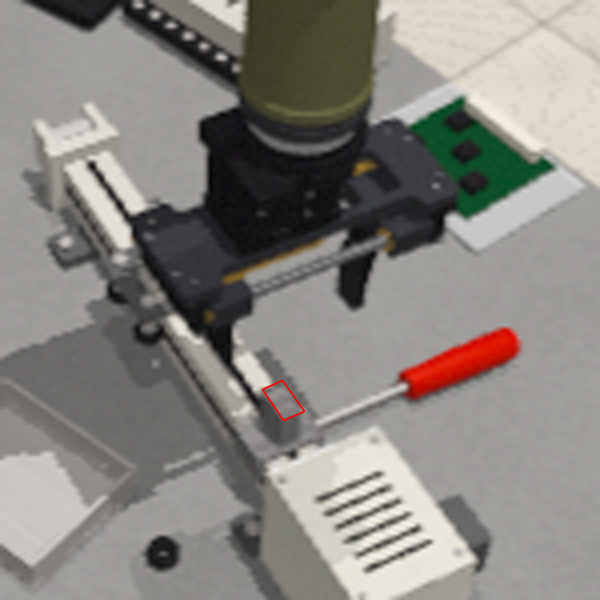

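Call:
servo_tool(increments=[[[-0.002,0,0.01,0,0,0,1],[-0.002,0,0.025,0,0,0,1],[-0.002,0,0.045,0,0,0,1],[-0.002,0,0.065,0,0,0,1],[-0.002,0,0.085,0,0,0,1],[-0.002,0,0.098,0,0,0,1],[-0.002,0,0.106,0,0,0,1],[-0.002,0,0.106,0,0,0,1],[-0.002,0,0.106,0,0,0,1]]])

```text
time_s: 3.6
tool_pos: [0.5816, -0.0795, 0.064]
tool_rot: [180.0, -0.0, 77.5]
force: [0.1, -0.5, 1.1]
grip_width: 0.0872
```

Call:
servo_tool(increments=[[[0,0,0,0,0,0,-1],[0,0,0,0,0,0,-1],[0,0,0,0,0,0,-1],[0,0,0,0,0,0,-1],[0,0,0,0,0,0,-1],[0,0,0,0,0,0,-1],[0,0,0,0,0,0,-1],[0,0,0,0,0,0,-1]]], squeeze=15)

```text
time_s: 4.4
tool_pos: [0.5812, -0.0794, 0.0635]
tool_rot: [-180.0, -0.0, 77.5]
force: [0.5, 0.4, 0.2]
grip_width: 0.0312
```

Call:
servo_tool(increments=[[[0,0,0,0,0,0,-1],[0,0,0,0,0,0,-1],[0,0,0,0,0,0,-1],[0,0,0,0,0,0,-1],[0,0,0,0,0,0,-1]]])

```text
time_s: 4.9
tool_pos: [0.5812, -0.0794, 0.0636]
tool_rot: [180.0, -0.0, 77.5]
force: [-0.4, 0.1, -1.6]
grip_width: 0.0158
```

Call:
servo_tool(increments=[[[0,0,-0.004,0,0,0,-1],[0,0,-0.012,0,0,0,-1],[0,0,-0.025,0,0,0,-1],[0,0,-0.045,0,0,0,-1],[0,0,-0.065,0,0,0,-1],[0,0,-0.08,0,0,0,-1],[0,0,-0.085,0,0,0,-1],[0,0,-0.085,0,0,0,-1]]])

```text
time_s: 5.7
tool_pos: [0.5817, -0.0794, 0.1496]
tool_rot: [179.9, -0.0, 77.5]
force: [-0.0, -0.1, -0.6]
grip_width: 0.016
```

```bash
python3 - <<'E'
from mv import *
print(inc([.5813,-.0794,.149],[180,0,77.54],[.4336,.0305,.10],[180,0,77.54]))
S=cam('side'); cv2.imwrite('pics/e1.png',cv2.resize(S['frame'][120:320,240:440],None,fx=3,fy=3))
print(env.get_obs()['grip_width'],env.get_obs()['tool_pos'])
E
```

```text
[ 0.0754 -0.1679  0.049   0.      0.      0.    ]
0.016013355679246697 [ 0.5812 -0.0793  0.1486]
```

View pics/e1.png

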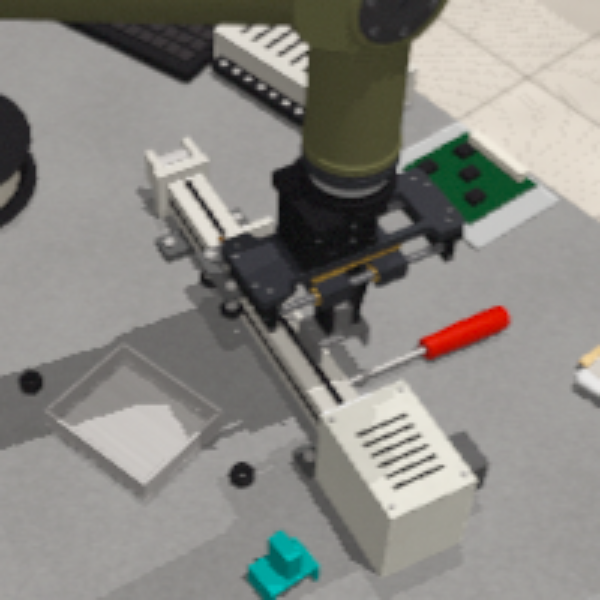

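The clip is off the rail and held in the fingers, in the crop around (345,330). The tray is clear at (133,420). Next I carry the clip there.

Call:
servo_tool(increments=[[[0.004,-0.009,0,0,0,0,-1],[0.014,-0.03,0,0,0,0,-1],[0.028,-0.062,0,0,0,0,-1],[0.042,-0.094,0,0,0,0,-1],[0.056,-0.126,0.005,0,0,0,-1],[0.068,-0.152,0.02,0,0,0,-1],[0.074,-0.165,0.035,0,0,0,-1],[0.0754,-0.1679,0.049,0,0,0,-1],[0.0754,-0.1679,0.065,0,0,0,-1],[0.0754,-0.1679,0.08,0,0,0,-1],[0.0754,-0.1679,0.093,0,0,0,-1],[0.0754,-0.1679,0.102,0,0,0,-1],[0.0754,-0.1679,0.108,0,0,0,-1],[0.0754,-0.1679,0.111,0,0,0,-1],[0.0754,-0.1679,0.111,0,0,0,-1]]])

```text
time_s: 7.25
tool_pos: [0.4334, 0.0304, 0.0374]
tool_rot: [-180.0, 0.0, 77.5]
force: [-0.5, -0.9, 0.1]
grip_width: 0.0161
```

```bash
python3 - <<'E'
from mv import *
S=cam('side'); cv2.imwrite('pics/e2.png',cv2.resize(S['frame'][150:330,200:380],None,fx=3,fy=3))
o=env.get_obs();print(o['grip_width'],o['tool_pos'],o['force'])
E
```

```text
0.016216249473603252 [0.4337 0.0305 0.0377] [ 0.863  -0.605  -0.8861]
```

View pics/e2.png

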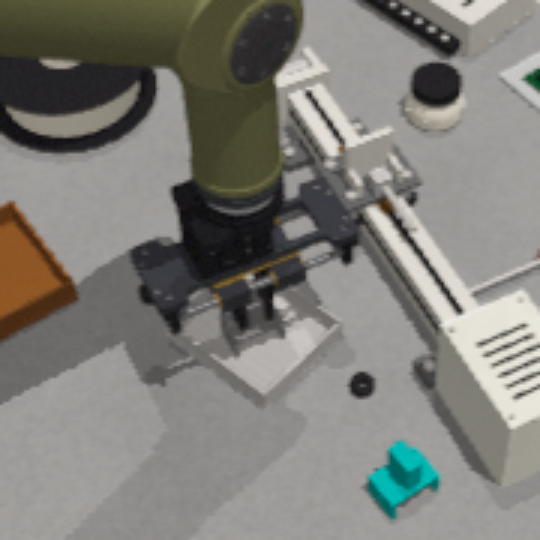

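Call:
servo_tool(increments=[[[0,0,0.0015,0,0,0,-1],[0,0,0.0015,0,0,0,0],[0,0,0.0015,0,0,0,0],[0,0,0.0015,0,0,0,0],[0,0,0.0015,0,0,0,0],[0,0,-0.005,0,0,0,0],[0,0,-0.02,0,0,0,0],[0,0,-0.045,0,0,0,0],[0,0,-0.08,0,0,0,0],[0,0,-0.12,0,0,0,0],[0,0,-0.142,0,0,0,0],[0,0,-0.152,0,0,0,0],[0,0,-0.152,0,0,0,0]]])

```text
time_s: 8.6
tool_pos: [0.4343, 0.0306, 0.1907]
tool_rot: [179.9, -0.1, 77.5]
force: [-0.3, 0.6, 0.4]
grip_width: 0.0436
```

```bash
python3 - <<'E'
from mv import *
S=cam('side'); cv2.imwrite('pics/e3.png',cv2.resize(S['frame'][150:330,200:380],None,fx=3,fy=3))
o=env.get_obs();print(o['grip_width'],o['tool_pos'],o['force'])
from fit import tr
a=np.array([.5979,-.0042,-.2175])
for y in (.13,.115,.092): print(y,tr(a,[[0,y,.09]]), inc([.4336,.0305,.19],[180,0,77.54],tr(a,[[0,y,.09]])[0],[180,0,77.54]))
E
```

```text
0.04328888599133242 [0.4334 0.0304 0.1893] [-0.0649 -0.2816 -1.0462]
0.13 [[0.626  0.1227 0.09  ]] [0.1316 0.1679 0.1    0.     0.     0.    ]
0.115 [[0.6227 0.1081 0.09  ]] [0.1166 0.1679 0.1    0.     0.     0.    ]
0.092 [[0.6178 0.0856 0.09  ]] [0.0936 0.1679 0.1    0.     0.     0.    ]
```

View pics/e3.png

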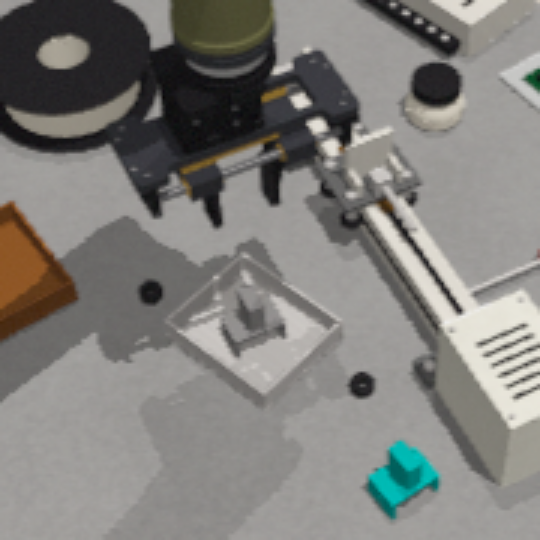

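Call:
servo_tool(increments=[[[0.008,0.01,0,0,0,0,-1],[0.025,0.032,0,0,0,0,-1],[0.048,0.061,0,0,0,0,-1],[0.07,0.09,0,0,0,0,-1],[0.093,0.119,0,0,0,0,-1],[0.115,0.147,0,0,0,0,-1],[0.127,0.162,0,0,0,0,-1],[0.1316,0.1679,0.01,0,0,0,-1],[0.1316,0.1679,0.03,0,0,0,-1],[0.1316,0.1679,0.055,0,0,0,-1],[0.1316,0.1679,0.08,0,0,0,-1],[0.1316,0.1679,0.1,0,0,0,-1],[0.1316,0.1679,0.112,0,0,0,-1],[0.1316,0.1679,0.112,0,0,0,-1],[0.1316,0.1679,0.112,0,0,0,-1]]])

```text
time_s: 10.25
tool_pos: [0.6258, 0.1223, 0.0777]
tool_rot: [-180.0, 0.0, 77.5]
force: [0.3, 0.5, 0.3]
grip_width: 0.0005
```

```bash
cat > st.py <<'E'
from fit import *
import sys
np.set_printoptions(suppress=True,precision=4)
a=np.array([.5979,-.0042,-.2175]); ey=np.array([-np.sin(a[2]),np.cos(a[2])]); ex=np.array([np.cos(a[2]),np.sin(a[2])])
def st(n=4):
    F=[];P=[]
    for i in range(n):
        o=env.get_obs();F.append(o['force']);P.append(o['tool_pos']); env.read_camera('top')
    F=np.array(F);P=np.array(P)[:,:2]-a[:2]
    print('t',o['time_s'],'F along/across/z',(F[:,:2]@ey).round(2),'mean',(F[:,:2]@ey).mean().round(2),(F[:,:2]@ex).mean().round(2),F[:,2].mean().round(2),'y mm',(P@ey*1e3).mean().round(2),'x',(P@ex*1e3).mean().round(2),'z',o['tool_pos'][2].round(4),'rot',o['tool_rot'].round(2),o['grip_width'].round(4))
E
python3 - <<'E'
from ov import *
from st import st
st()
draw([],'side',(270,130,410,280),4,'pics/f1.png')
draw([],'top',(230,140,350,240),6,'pics/f2.png')
E
```

```text
Traceback (most recent call last):
  File "st.py", line 10, in st
    print('t',o['time_s'],'F along/across/z',(F[:,:2]@ey).round(2),'mean',(F[:,:2]@ey).mean().round(2),(F[:,:2]@ex).mean().round(2),F[:,2].mean().round(2),'y mm',(P@ey*1e3).mean().round(2),'x',(P@ex*1e3).mean().round(2),'z',o['tool_pos'][2].round(4),'rot',o['tool_rot'].round(2),o['grip_width'].round(4))
                                                                                                                                                                                                                                                                                       ^^^^^^^^^^^^^^^^^^^^^
AttributeError: 'float' object has no attribute 'round'
```

```bash
sed -i "s/o\['grip_width'\].round(4)/round(o['grip_width'],4)/" st.py
python3 - <<'E'
from ov import *
from st import st
st()
draw([],'side',(270,130,410,280),4,'pics/f1.png')
E
```

```text
t 10.8 F along/across/z [ 0.28 -0.27  0.04 -0.1 ] mean -0.01 0.21 0.29 y mm 130.06 x 0.12 z 0.0777 rot [179.99  -0.01  77.53] 0.0003
```

View pics/f1.png

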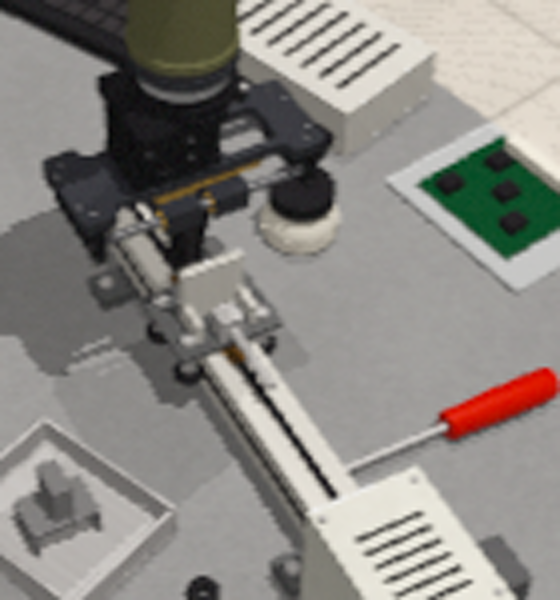

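Call:
servo_tool(increments=[[[-0.003,0,0,0,0,0,-1],[-0.008,0,0,0,0,0,-1],[-0.013,0,0,0,0,0,-1],[-0.018,0,0,0,0,0,-1],[-0.022,0,0,0,0,0,-1],[-0.025,0,0,0,0,0,-1],[-0.026,0,0,0,0,0,-1],[-0.027,0,0,0,0,0,-1],[-0.028,0,0,0,0,0,-1],[-0.029,0,0,0,0,0,-1],[-0.03,0,0,0,0,0,-1]]])

```text
time_s: 11.95
tool_pos: [0.6202, 0.0967, 0.0777]
tool_rot: [179.9, -0.2, 77.7]
force: [3.7, 7.2, -3.1]
grip_width: 0.0004
```

```bash
python3 -c "
from st import st
st()"
```

```text
t 12.2 F along/across/z [6.48 6.58 5.42 5.75] mean 6.06 1.58 -1.98 y mm 102.8 x 0.05 z 0.0777 rot [179.94  -0.17  77.64] 0.0003
```

Call:
servo_tool(increments=[[[-0.001,0,0,0,0,0,-1],[-0.002,0,0,0,0,0,-1],[-0.003,0,0,0,0,0,-1],[-0.004,0,0,0,0,0,-1],[-0.005,0,0,0,0,0,-1],[-0.006,0,0,0,0,0,-1],[-0.007,0,0,0,0,0,-1],[-0.008,0,0,0,0,0,-1],[-0.009,0,0,0,0,0,-1],[-0.01,0,0,0,0,0,-1],[-0.011,0,0,0,0,0,-1],[-0.012,0,0,0,0,0,-1],[-0.013,0,0,0,0,0,-1],[-0.014,0,0,0,0,0,-1],[-0.015,0,0,0,0,0,-1]]])

```text
time_s: 13.75
tool_pos: [0.617, 0.0822, 0.0777]
tool_rot: [179.9, -0.2, 77.7]
force: [2.7, 6.5, -2.0]
grip_width: 0.0003
```

```bash
python3 -c "
from st import st
st(3)"
```

```text
t 13.95 F along/across/z [6.28 6.72 6.41] mean 6.47 1.2 -1.99 y mm 87.89 x -0.01 z 0.0777 rot [179.95  -0.18  77.64] 0.0003
```

Call:
servo_tool(increments=[[[-0.0015,0,0,0,0,0,-1],[-0.003,0,0,0,0,0,-1],[-0.0045,0,0,0,0,0,-1],[-0.006,0,0,0,0,0,-1],[-0.0075,0,0,0,0,0,-1],[-0.009,0,0,0,0,0,-1],[-0.0105,0,0,0,0,0,-1],[-0.012,0,0,0,0,0,-1],[-0.0135,0,0,0,0,0,-1],[-0.015,0,0,0,0,0,-1],[-0.0165,0,0,0,0,0,-1],[-0.018,0,0,0,0,0,-1],[-0.0195,0,0,0,0,0,-1],[-0.021,0,0,0,0,0,-1],[-0.0225,0,0,0,0,0,-1],[-0.024,0,0,0,0,0,-1],[-0.0255,0,0,0,0,0,-1],[-0.027,0,0,0,0,0,-1],[-0.0285,0,0,0,0,0,-1],[-0.03,0,0,0,0,0,-1]]])

```text
time_s: 16.0
tool_pos: [0.6097, 0.0494, 0.0776]
tool_rot: [-180.0, -0.0, 77.5]
force: [-0.4, 2.7, 2.3]
grip_width: 0.0002
```

```bash
python3 -c "
from st import st
st(3)"
```

```text
t 16.2 F along/across/z [2.04 0.81 1.68] mean 1.51 -0.96 1.39 y mm 54.47 x -0.02 z 0.0775 rot [180.     0.03  77.51] 0.0004
```

Call:
servo_tool(increments=[[[-0.002,0,0,0,0,0,-1],[-0.004,0,0,0,0,0,-1],[-0.0065,0,0,0,0,0,-1],[-0.009,0,0,0,0,0,-1],[-0.0115,0,0,0,0,0,-1],[-0.014,0,0,0,0,0,-1],[-0.0165,0,0,0,0,0,-1],[-0.019,0,0,0,0,0,-1],[-0.0215,0,0,0,0,0,-1],[-0.024,0,0,0,0,0,-1],[-0.0265,0,0,0,0,0,-1],[-0.029,0,0,0,0,0,-1],[-0.0315,0,0,0,0,0,-1],[-0.034,0,0,0,0,0,-1],[-0.0365,0,0,0,0,0,-1],[-0.039,0,0,0,0,0,-1],[-0.0415,0,0,0,0,0,-1],[-0.0435,0,0,0,0,0,-1],[-0.045,0,0,0,0,0,-1],[-0.046,0,0,0,0,0,-1]]])

```text
time_s: 18.25
tool_pos: [0.5996, 0.0044, 0.0776]
tool_rot: [-180.0, -0.0, 77.5]
force: [1.6, 2.8, -1.7]
grip_width: 0.0006
```

```bash
python3 -c "
from ov import *
from st import *
st(4)
k=-6
it=[(a,box(-42,42,k-35,k+35,64,64),(0,0,255)),(a,box(-25,25,k-4,k+4,114,114),(0,255,255)),(a,box(-4,4,k-95,k-35,75,75),(0,255,0))]
draw(it,'side',(280,160,400,310),4,'pics/g1.png')
draw(it,'top',(270,140,440,250),4.7,'pics/g2.png')"
```

```text
t 18.5 F along/across/z [1.23 1.73 0.95 1.49] mean 1.35 -0.45 -1.09 y mm 8.6 x -0.12 z 0.0777 rot [-179.99    0.02   77.52] 0.0007
```

View pics/g1.png

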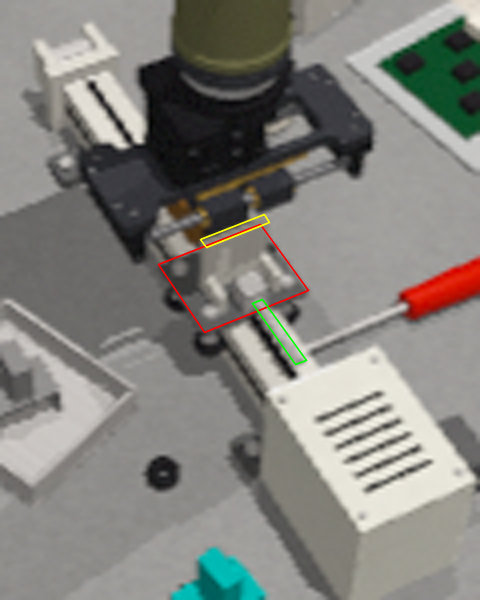

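View pics/g2.png

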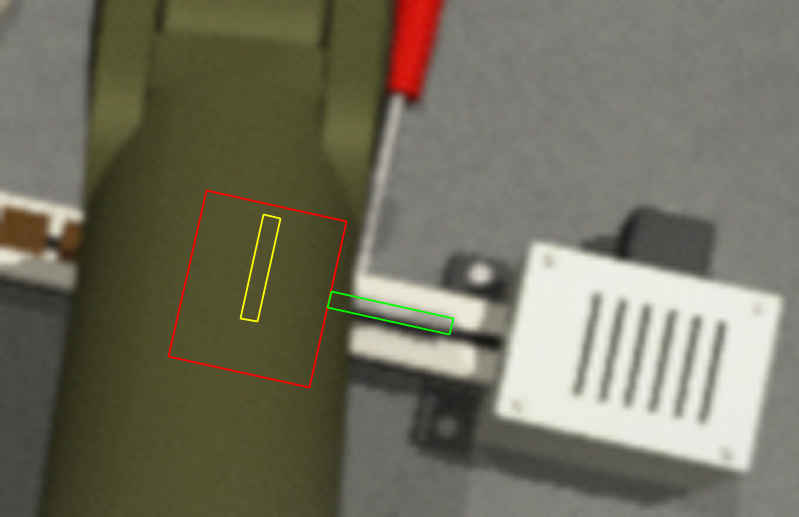

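Call:
servo_tool(increments=[[[-0.0015,0,0,0,0,0,-1],[-0.003,0,0,0,0,0,-1],[-0.0045,0,0,0,0,0,-1],[-0.006,0,0,0,0,0,-1],[-0.0075,0,0,0,0,0,-1],[-0.009,0,0,0,0,0,-1],[-0.0105,0,0,0,0,0,-1],[-0.012,0,0,0,0,0,-1],[-0.0135,0,0,0,0,0,-1],[-0.015,0,0,0,0,0,-1],[-0.0165,0,0,0,0,0,-1],[-0.018,0,0,0,0,0,-1],[-0.0195,0,0,0,0,0,-1],[-0.021,0,0,0,0,0,-1],[-0.0225,0,0,0,0,0,-1],[-0.024,0,0,0,0,0,-1],[-0.0255,0,0,0,0,0,-1],[-0.027,0,0,0,0,0,-1],[-0.0285,0,0,0,0,0,-1],[-0.03,0,0,0,0,0,-1]]])

```text
time_s: 20.55
tool_pos: [0.5933, -0.0249, 0.0776]
tool_rot: [180.0, -0.0, 77.5]
force: [-0.3, 2.3, 0.1]
grip_width: 0.0004
```

```bash
python3 -c "
from st import *
st(4)"
```

```text
t 20.8 F along/across/z [1.67 1.18 1.65 1.34] mean 1.46 -0.52 0.37 y mm -21.58 x 0.11 z 0.0775 rot [179.97   0.03  77.51] 0.0004
```

Call:
servo_tool(increments=[[[-0.001,0,0,0,0,0,-1],[-0.002,0,0,0,0,0,-1],[-0.003,0,0,0,0,0,-1],[-0.004,0,0,0,0,0,-1],[-0.005,0,0,0,0,0,-1],[-0.006,0,0,0,0,0,-1],[-0.007,0,0,0,0,0,-1],[-0.008,0,0,0,0,0,-1],[-0.009,0,0,0,0,0,-1],[-0.01,0,0,0,0,0,-1],[-0.011,0,0,0,0,0,-1],[-0.012,0,0,0,0,0,-1]]])

```text
time_s: 22.05
tool_pos: [0.5908, -0.0365, 0.0776]
tool_rot: [180.0, -0.0, 77.5]
force: [1.1, 1.8, -1.8]
grip_width: 0.0005
```

```bash
python3 -c "
from st import *
st(3)"
```

```text
t 22.25 F along/across/z [1.97 1.41 1.79] mean 1.72 1.05 -0.85 y mm -33.4 x 0.02 z 0.0777 rot [179.99   0.02  77.51] 0.0002
```

Call:
servo_tool(increments=[[[-0.0007,0,0,0,0,0,-1],[-0.0014,0,0,0,0,0,-1],[-0.0021,0,0,0,0,0,-1],[-0.0028,0,0,0,0,0,-1]]])

```text
time_s: 22.7
tool_pos: [0.5902, -0.0391, 0.0777]
tool_rot: [180.0, -0.0, 77.5]
force: [0.8, 3.6, -0.8]
grip_width: 0.0001
```

```bash
python3 -c "
from st import *
st(3)"
```

```text
t 22.9 F along/across/z [1.76 2.11 2.52] mean 2.13 0.96 0.17 y mm -36.03 x 0.0 z 0.0777 rot [179.99   0.    77.52] 0.001
```

Call:
servo_tool(increments=[[[-0.0007,0,0,0,0,0,-1],[-0.0014,0,0,0,0,0,-1],[-0.002,0,0,0,0,0,-1]]])

```text
time_s: 23.25
tool_pos: [0.5897, -0.0412, 0.0776]
tool_rot: [180.0, -0.0, 77.5]
force: [2.2, 2.1, 0.8]
grip_width: 0.0005
```

```bash
python3 -c "
from st import *
st(3)"
```

```text
t 23.45 F along/across/z [2.15 1.84 1.47] mean 1.82 0.84 1.05 y mm -38.0 x -0.01 z 0.0777 rot [180.     0.    77.52] 0.0001
```

Call:
servo_tool(increments=[[[-0.0007,0,0,0,0,0,-1],[-0.0014,0,0,0,0,0,-1],[-0.002,0,0,0,0,0,-1]]])

```text
time_s: 23.8
tool_pos: [0.5893, -0.0431, 0.0776]
tool_rot: [180.0, -0.0, 77.5]
force: [0.7, 2.8, 1.8]
grip_width: 0.0004
```

```bash
python3 -c "
from st import *
st(3)"
```

```text
t 24.0 F along/across/z [2.42 2.06 1.93] mean 2.14 0.43 1.91 y mm -40.0 x -0.03 z 0.0776 rot [180.     0.    77.52] 0.0006
```

Call:
servo_tool(increments=[[[-0.0007,0,0,0,0,0,-1],[-0.0014,0,0,0,0,0,-1],[-0.002,0,0,0,0,0,-1]]])

```text
time_s: 24.35
tool_pos: [0.5888, -0.0451, 0.0776]
tool_rot: [180.0, -0.0, 77.5]
force: [1.4, 2.1, 1.4]
grip_width: 0.0008
```

```bash
python3 -c "
from st import *
st(3)"
```

```text
t 24.55 F along/across/z [2.63 1.54 1.81] mean 1.99 0.23 1.97 y mm -42.02 x -0.04 z 0.0776 rot [179.99   0.01  77.52] 0.0009
```

Call:
servo_tool(increments=[[[-0.0007,0,0,0,0,0,-1],[-0.0014,0,0,0,0,0,-1],[-0.002,0,0,0,0,0,-1]]])

```text
time_s: 24.9
tool_pos: [0.5884, -0.047, 0.0775]
tool_rot: [180.0, -0.0, 77.5]
force: [0.9, 1.7, 1.5]
grip_width: 0.0006
```

```bash
python3 -c "
from st import *
st(3)"
```

```text
t 25.1 F along/across/z [1.85 2.21 1.57] mean 1.87 0.58 0.53 y mm -44.02 x -0.05 z 0.0775 rot [180.     0.01  77.52] 0.0007
```

Call:
servo_tool(increments=[[[-0.0007,0,0,0,0,0,-1],[-0.0014,0,0,0,0,0,-1],[-0.002,0,0,0,0,0,-1]]])

```text
time_s: 25.45
tool_pos: [0.588, -0.0487, 0.0776]
tool_rot: [180.0, -0.0, 77.5]
force: [1.2, 3.6, 0.0]
grip_width: 0.0006
```

```bash
python3 -c "
from st import *
st(3)"
```

```text
t 25.65 F along/across/z [2.34 2.69 3.91] mean 2.98 0.72 0.3 y mm -45.74 x -0.05 z 0.0776 rot [180.    -0.01  77.53] 0.0006
```

Call:
servo_tool(increments=[[[-0.0007,0,0,0,0,0,-1],[-0.0014,0,0,0,0,0,-1],[-0.002,0,0,0,0,0,-1]]])

```text
time_s: 26.0
tool_pos: [0.5876, -0.0506, 0.0775]
tool_rot: [180.0, -0.0, 77.5]
force: [1.3, 4.3, 0.6]
grip_width: 0.0005
```

```bash
python3 -c "
from st import *
st(3)"
```

```text
t 26.2 F along/across/z [3.88 3.24 3.87] mean 3.66 0.02 0.67 y mm -47.74 x -0.08 z 0.0775 rot [-180.     -0.01   77.53] 0.0006
```

Call:
servo_tool(increments=[[[-0.0007,0,0,0,0,0,-1],[-0.0014,0,0,0,0,0,-1],[-0.002,0,0,0,0,0,-1]]])

```text
time_s: 26.55
tool_pos: [0.5873, -0.0518, 0.0775]
tool_rot: [180.0, -0.1, 77.6]
force: [2.5, 6.4, 0.3]
grip_width: 0.0007
```

```bash
python3 -c "
from st import *
st(3)"
```

```text
t 26.75 F along/across/z [6.21 6.62 5.41] mean 6.08 0.5 0.26 y mm -48.76 x -0.07 z 0.0776 rot [180.    -0.07  77.56] 0.0005
```

The force rose from 2 N to 3.7 N over about 4 mm. It then reached 6 N with the finger held back, so the plunger is fully in and the stop is seeing about 4 N. I'm backing off.

Call:
servo_tool(increments=[[[0.001,0,0,0,0,0,-1],[0.002,0,0,0,0,0,-1],[0.004,0,0,0,0,0,-1],[0.008,0,0,0,0,0,-1],[0.014,0,0,0,0,0,-1],[0.02,0,0,0,0,0,-1],[0.026,0,0,0,0,0,-1],[0.03,0,0,0,0,0,-1],[0.032,0,-0.005,0,0,0,-1],[0.032,0,-0.02,0,0,0,-1],[0.032,0,-0.045,0,0,0,-1],[0.032,0,-0.08,0,0,0,-1],[0.032,0,-0.11,0,0,0,-1],[0.032,0,-0.125,0,0,0,-1],[0.045,-0.02,-0.13,0,0,0,-1],[0.08,-0.05,-0.13,0,0,0,-1],[0.12,-0.08,-0.13,0,0,0,-1],[0.16,-0.11,-0.13,0,0,0,-1],[0.2,-0.14,-0.13,0,0,0,-1],[0.22,-0.15,-0.13,0,0,0,-1]]])

```text
time_s: 28.8
tool_pos: [0.4851, 0.1993, 0.2078]
tool_rot: [-179.9, -0.1, 77.9]
force: [0.8, 0.2, -0.5]
grip_width: 0.0003
```

```bash
python3 -c "
from ov import *
from st import *
st(4)
for k in(-62.7,):
  it=[(a,box(-42,42,k-35,k+35,64,64),(0,0,255)),(a,box(-25,25,k-4,k+4,114,114),(0,255,255))]
  draw(it,'side',(290,160,440,310),4,'pics/i1.png')
  draw(it,'top',(270,150,440,300),4,'pics/i2.png')"
```

```text
t 29.05 F along/across/z [-0.11 -1.27 -0.27 -0.29] mean -0.48 -0.19 -0.13 y mm 171.0 x -150.79 z 0.2076 rot [179.97   0.05  77.43] 0.0005
```

View pics/i1.png

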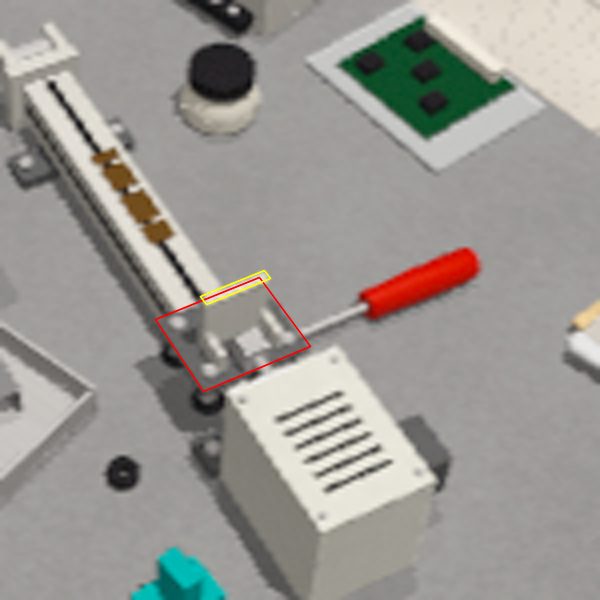

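View pics/i2.png

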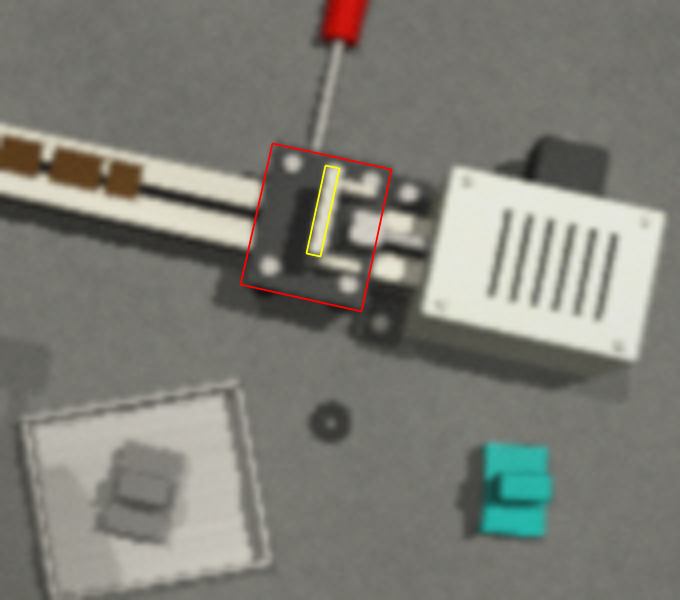

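```bash
python3 -c "
from h import *
print(env.sign_off())"
```

```text
the job is handed in; nothing more can be done
None
```

The job is done and handed in at about 29 s of the 72 s allowed. `sign_off` reports no verdict.

- **Clip:** I lifted the grey clip off the rail by its tab and set it down in the steel tray. The last top picture shows it standing there. I left the turquoise and brown look-alikes alone.
- **Carriage:** I pushed the bracket's +y face with closed fingers. The carriage moved through the grease with pushes of about 6–8 N in the readings, and was free within about 47 mm. I then ran it on slowly, in 2 mm steps near the stop.
- **End stop:** The push force rose from about 2 N to 3.7 N over roughly 4 mm, which fits the plunger going in. It then reached about 6 N with the finger held back, so the plunger looks fully in, with an estimated 4 N on the stop. I backed off there.
- **Last checks:** The final pictures show the carriage still where it was left. That puts the pin about 28 mm past the hood mouth, within the 17–43 mm given for the stop plus its 4 mm of travel. The arm is clear of everything and the wrist force reads near zero. The stop is hidden, so the pressed-in state rests on the force trace and the pin's position, not on sight.
- **Disagreement:** The side camera sits about 1–2 mm off the top camera, which is within the stated calibration. I relied on the top view.

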